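Grind two measures on the drinks corner's hand mill

ROBOT

A 6-joint arm with a two-finger parallel gripper is mounted at the origin on the work surface. World frame = base frame: x ahead of the robot, y to its left, z up, the work surface at z = 0. Lengths are in m, angles in rad, forces in N, time in s.
With the tool pointing down it reaches from about 0.35 to 0.975 m from the base axis. Payload 4.9 kg.
Tool frame: the origin (TCP) lies on the mounting face of the last link; the fingertips stand 173 mm ahead of it and the grasp point (between the pads) lies 155 mm ahead of it (tcp_to_grasp is the distance from the TCP to the grasp point, in m); z points along the fingers, y is the line along which they close (so a half turn about z gives the same grasp; the last joint's range is limited). The gripper opens to 85 mm and grips with 20 to 120 N. Pads are 22 mm wide; open, the fingers measure 114 mm over their backs; the gripper's body (76 mm by 85 mm) begins 54 mm behind the grasp point. The pads swing forward as they close: fully open they stand 13 mm farther back than shut.
Start: joints at [1.149, 0.053, 1.613, -0, 1.476, -0.119], TCP at [0.186, 0.597, 0.405] pointing down, gripper open.
Joint ranges: [-3.01, 3.01], [-1.01, 2.22], [0.06, 2.58], [-1.02, 4.17], [0.09, 2.62], [-3.14, 3.14]. Speed limits (rad/s): [2.57, 2.57, 3.14, 3.14, 3.14, 3.14].

INTERFACE

Orientations are given as a rotation vector (axis times angle).
In Python, from station import get_obs, get_image, calibration, finish_job, tcp_to_grasp gives the robot as it stands. The module is installed in compiled form; this text tells all that it offers.
- The arm moves only by the tool arm_command, never from a script. Its argument "plan" is a list that holds one entry, the list of rows, each a list of 6 numbers: the shift along the tool's x, y, z in cm, then the turn, a rotation vector about the tool's x, y, z in rad. A call has 1 to 12 rows; each row is the pose to reach, as a shift and turn from the pose commanded when the call began, along the tool's axes at that moment; what a row does not reach only later rows make up. A row lasts 1/12 s, in which the tool goes at most 41.7 mm and 7.16 degrees, less where a joint would pass 70% of its speed; a pose out of reach is approached as far as the arm can. A call with a gripper value outside its range is refused whole. "gripper" is the closure, from -1 (fully open) to 1 (shut), set as the call begins (left out, the last holds). The fingers move at their own pace and stop on an object; "force" is the grip in N (left out, the last holds). Time passes only in rows, so rows that repeat a pose let the fingers close. It gives the time, the measured TCP pose, the force, the opening and the grip force at its end, in the units of the state.
- get_obs(): the state, without advancing time (a new reading comes with each control period).
- get_image(name): name is "scene" or "top" or "wrist"; returns (picture, depth): 400x640x3 uint8, blue, green, red; 400x640 float32, m along the optical axis (not along the pixel's ray), 0 where there is no reading.
- calibration(name): a dict with "fx", "fy", "cx", "cy" (pixels), "pose" (4x4, takes a point from camera to world coordinates). Camera axes: x right, y up, looking along -z (the intrinsics and any distortion apply to the point x, -y, -z); pixel columns grow to the right and rows downward; lengths in m; the calibration is good to about 2 mm. A picture is of the moment at which its call begins: read the wrist's pose just before it. calibration takes no time and is no camera call; for the wrist camera it gives the pose at the moment of the call.
- finish_job(): hands the job in; it is judged then, once.
The state is a dict: "t": time; "q": joint angles; "dq": joint speeds; "effort": joint torques, N m; "tool_pos": TCP position; "tool_rot": TCP orientation; "contact_force": force on the tool from outside, world axes, zero at the start; "wrist_torque": the same for the moment, N m; "opening": finger opening in m; "grip_force": force on a finger pad.
Only numpy, scipy, OpenCV 4.12 (cv2) and the standard library are available. Lean on these libraries where they do the work, as an engineer would, in place of code of your own. Each camera call takes 0.05 s, during which the arm holds its last target. There are 200 camera calls.

TASK

Push the mill's drawer fully shut, gently, then take the crank by its knob and wind it clockwise (seen from above) at an even, unhurried pace, under about a third of a turn a second, through its heavy point two times. Hold it all the way so that it neither races ahead nor springs back, and do not wrench the mill's head sideways. When it drops into its rest just after the second heavy point, stop and let go there, with the drawer still shut and the other things on the table left where they stand.

Things in the scene. Friction and masses are not known exactly. Their poses are not given: they have to be found in the camera images.
- mill: the hand coffee mill, fixed to the table: dark wooden box 150 x 150 x 82 mm, on it a round steel head 120 mm wide (82 to 164 mm high) with a crank on top, upright axis. Origin: middle of the box's underside; the head and crank's axis may sit up to 10 mm off it in x and in y. z up, -x is the drawer's side, +x the plunger's. Turned up to 0.5 rad about z. The crank starts on the +x half, clear of the drawer
- drawer: the mill's drawer: dark front board 116 mm wide, 14 to 68 mm above the table, with a round brass pull 20 mm across sticking out 16 mm from its middle. Origin: the free end of the pull, 41 mm above the table; axes as the mill's. Starts 20 to 35 mm open. Shut, its origin is at x = -91 mm of the mill (shut to 3 mm counts); drag 3 N, hard stop; pushing it with over 40 N is slamming
- head_x (a joint): how far the head is pushed along the mill's +x axis in the rubber ring that holds it, m: 0 when left alone, gives 0.1 mm for each newton put sideways on the crank. Beyond 0.0028 either way (28 N) it is being wrenched
- head_y (a joint): the same along the mill's +y axis
- knob (a point): the crank's wooden knob, an upright round grip 27 mm across that spins freely on its pin; the point is on its centre line, 227 mm above the table (the knob spans 201 to 249 mm). It goes round the crank's axis on a level circle; it is clamped in a slot of the steel arm (16 mm wide, top at 200 mm), so the circle's radius is 78 to 102 mm, differing each time. Only the knob stands higher than 204 mm
- crank (a joint): angle of the crank, rad: 0 when its arm points to +x of the mill, growing clockwise seen from above; it does not wrap, so it counts turns. Starts between -0.6 and 0.6. Drag about 0.06 N m + 0.3 N m per rad/s. The first heavy point is met between 1.5 and 3.6 rad (unseen, differs each time), the second a turn later. Faster than 2.6 rad/s is racing, 1.2 rad/s backward is springing back
- plunger (a joint): brass spring plunger on the head's +x side, 112 mm high, 18 mm button; it rides the cam inside. m: 0 where the crank runs free, +0.008 at the heavy point, -0.0045 in the rest (in it below -0.0025). The crank resists (to 0.9 N m, 10 N at the knob, plus drag) for 0.8 rad before the heavy point and is driven on as strongly for 0.8 rad after; the rest is 1.35 rad after, drawing it in from 0.4 rad either side
- tumbler_near: upturned glass, 66 mm across, 88 mm high, on the mill's +y side; origin under its centre. Bystander
- tumbler_far: upturned glass like the other, on the mill's -y side. Bystander
- sugar_jar: glass jar with steel cap, 72 mm across, 100 mm high, on the far right. Bystander
- milk_cup: white mug, 76 mm across, 75 mm high. Bystander
- spoon: spoon lying on the table. Bystander
- cup_stack: stack of paper cups, 78 mm across, 120 mm high, on the near left. Bystander

How it is judged:
By the outcome, as a careful person would: the job done as asked, in the order asked, and still so for the second after the job is handed in, with the robot touching nothing.
It also fails if it takes over 72 s, if anything falls off the work surface, if the arm or the gripper's body presses on something with over 40 N, if the wrist force passes 120 N, or if a joint passes its speed limit or range.

## Working session

There is one attempt and no reset: what is moved stays moved. The work goes in short steps, Python scripts to look and compute and a tool call to move; the robot and the scene stay as the last step left them, time stands still between calls to the robot, and variables do not carry over. Pictures are saved under pics/ and viewed, at most 10 in all, crops included, and the job is handed in when it is done.

Besides the shell and the picture viewer there is one more tool, called after "Call:" as name([rows], argument=value, ...), one row to a line, values as JSON. arm_command: Moves the arm, as the interface text tells. Its arguments: {"type":"object","properties":{"plan":{"type":"array"},"gripper":{"type":"number"},"force":{"type":"number"}},"required":["plan"]}

```bash
mkdir -p pics; python3 - <<'E'
from station import *
import cv2,numpy as np
o=get_obs();print({k:np.round(v,3) for k,v in o.items()},tcp_to_grasp)
for n in("top","scene"):
    p,d=get_image(n);cv2.imwrite(f"pics/{n}0.png",p);np.save(f"{n}0.npy",d);c=calibration(n);print(n,c)
E
```

```text
{'t': np.float64(0.0), 'q': array([ 1.149,  0.053,  1.614, -0.   ,  1.476, -0.119]), 'dq': array([-0.001,  0.001,  0.001, -0.   ,  0.001,  0.002]), 'effort': array([-1.0000e-03, -3.9367e+01, -3.7018e+01, -0.0000e+00,  7.0000e-03,
        0.0000e+00]), 'tool_pos': array([0.186, 0.596, 0.403]), 'tool_rot': array([-4.740e-01, -3.105e+00,  3.000e-03]), 'contact_force': array([ 1.213, -0.599, -0.182]), 'wrist_torque': array([0.035, 0.031, 0.039]), 'grip_force': np.float64(0.0), 'opening': np.float64(0.086)} 0.1547
top {'fx': 520.1980741910432, 'fy': 520.1980741910432, 'cx': 316.01407522124913, 'cy': 194.22700829763116, 'pose': array([[-2.14825612e-02,  9.94075364e-01, -1.06548910e-01,
         3.97400752e-01],
       [-9.99769103e-01, -2.14125431e-02,  1.80123254e-03,
        -6.41556841e-02],
       [-4.90922227e-04,  1.06563003e-01,  9.94305831e-01,
         1.54159263e+00],
       [ 0.00000000e+00,  0.00000000e+00,  0.00000000e+00,
         1.00000000e+00]])}
scene {'fx': 433.05788399497055, 'fy': 433.05788399497055, 'cx': 323.228510186469, 'cy': 199.61919954999303, 'pose': array([[ 0.14646023, -0.71197543,  0.68676079,  1.3242632 ],
       [ 0.98917898,  0.11146027, -0.09540209, -0.17576415],
       [-0.0086226 ,  0.69330195,  0.72059563,  0.95475814],
       [ 0.        ,  0.        ,  0.        ,  1.        ]])}
```

View pics/top0.png

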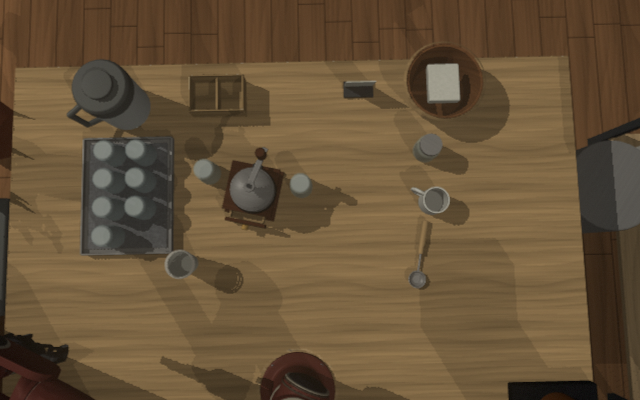

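View pics/scene0.png

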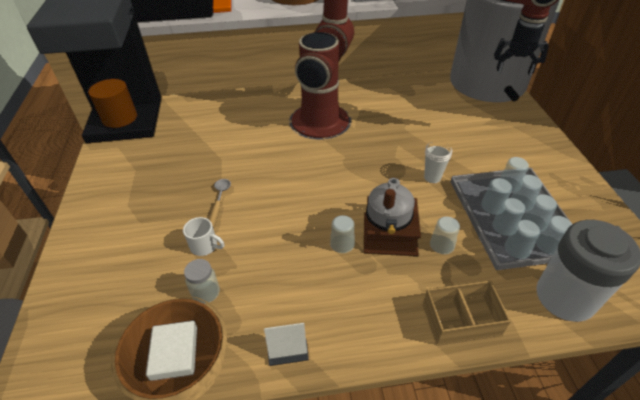

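The top view shows the mill near (252,190), with the drawer front near (246,222) facing the robot and the knob near (261,153). The tumblers are at (204,170) and (300,184). I'll enlarge it next.

```bash
cat > h.py <<'E'
from station import *
import cv2,numpy as np
def ray(n,u,v,c=None):
    c=c or calibration(n);P=np.array(c["pose"])
    d=np.array([(u-c["cx"])/c["fx"],-(v-c["cy"])/c["fy"],-1.]);return P[:3,3],P[:3,:3]@d
def atz(n,u,v,z):
    o,d=ray(n,u,v);return o+d*(z-o[2])/d[2]
def tri(*rs):
    A=0;b=0
    for o,d in rs:
        d=d/np.linalg.norm(d);M=np.eye(3)-np.outer(d,d);A=A+M;b=b+M@o
    return np.linalg.solve(A,b)
def cloud(n,d):
    c=calibration(n);v,u=np.mgrid[:400,:640];P=np.array(c["pose"])
    X=np.stack([(u-c["cx"])/c["fx"]*d,-(v-c["cy"])/c["fy"]*d,-d],-1);return X@P[:3,:3].T+P[:3,3]
E
python3 - <<'E'
from h import *
a=cv2.imread("pics/top0.png")[130:250,180:330];b=cv2.imread("pics/scene0.png")[160:270,320:470]
a=cv2.resize(a,None,fx=5,fy=5,interpolation=2)[:600,:750];b=cv2.resize(b,None,fx=5,fy=5,interpolation=2)
cv2.imwrite("pics/tc.png",np.clip(a*1.5,0,255));cv2.imwrite("pics/sc.png",np.clip(b*1.5,0,255))
d=np.load("top0.npy");X=cloud("top",d)
sub=X[120:250,180:330].reshape(-1,3);
for lo,hi in((.21,.26),(.19,.205),(.155,.18),(.07,.09),(.05,.066)):
    s=sub[(sub[:,2]>lo)&(sub[:,2]<hi)];print(lo,len(s),s.mean(0).round(4),s.min(0).round(3),s.max(0).round(3))
E
```

```text
0.21 110 [0.6432 0.0715 0.2415] [0.633 0.06  0.213] [0.658 0.086 0.254]
0.19 256 [0.5955 0.0945 0.1983] [0.553 0.059 0.192] [0.669 0.121 0.205]
0.155 468 [0.5619 0.1064 0.1593] [0.523 0.062 0.155] [0.61  0.15  0.168]
0.07 1397 [0.5886 0.1199 0.0828] [ 0.465 -0.053  0.07 ] [0.662 0.278 0.09 ]
0.05 135 [0.5131 0.1459 0.0591] [ 0.461 -0.047  0.05 ] [0.649 0.259 0.066][ WARN:0@0.035] global loadsave.cpp:1063 imwrite_ Unsupported depth image for selected encoder is fallbacked to CV_8U.
```

View pics/tc.png

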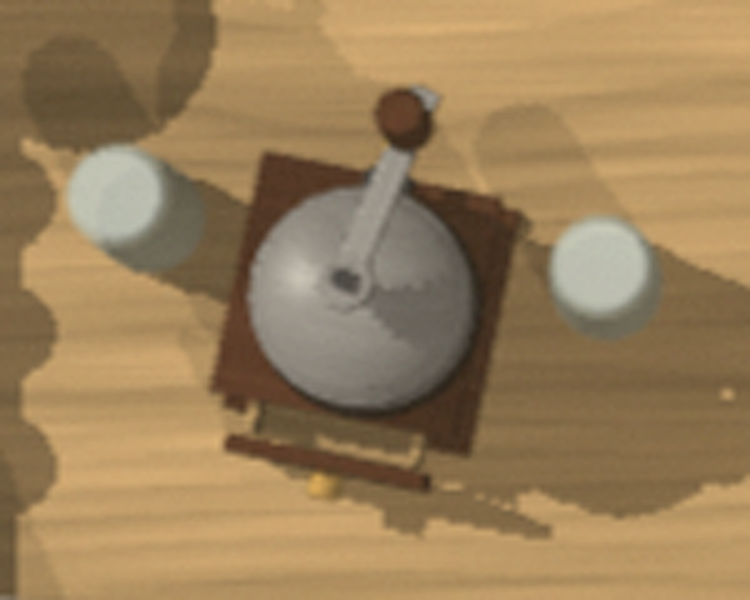

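View pics/sc.png

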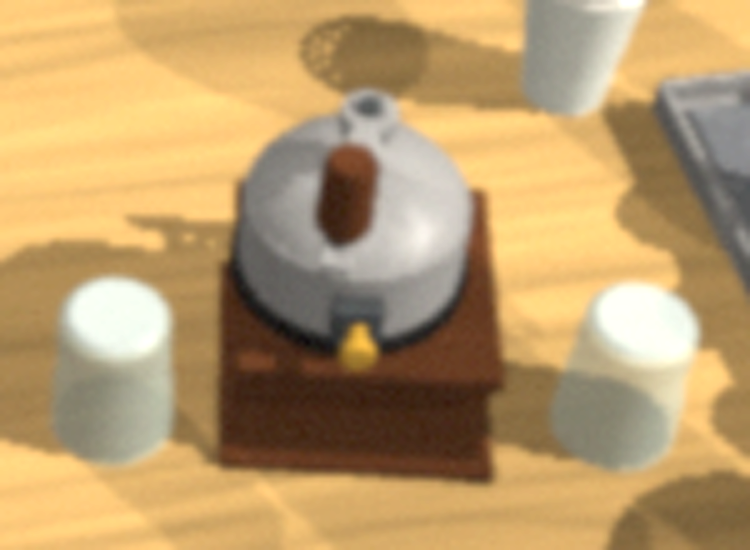

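The enlarged top view puts the box-top corners at crop (265,153), (523,212), (470,453) and (212,388), and the board ends at (228,442) and (430,483). The pull is at (322,490), the knob top at (403,117) and the hub at (347,281). In the scene crop the knob top is at (351,158) and the hub at (370,103).

```bash
python3 - <<'E'
from h import *
T=lambda U,V:(180+(U+.5)/5-.5,130+(V+.5)/5-.5)
S=lambda U,V:(320+(U+.5)/5-.5,160+(V+.5)/5-.5)
for n,a,b in(("knobtop",(403,117),(351,160)),("hub",(347,281),(371,106)),):
    print(n,tri(ray("top",*T(*a)),ray("scene",*S(*b))).round(4))
print("knob249",atz("top",*T(403,117),.249),"hub",atz("top",*T(347,281),.202), "scene knob",atz("scene",*S(351,160),.249),atz("scene",*S(371,106),.202))
C=np.array([atz("top",*T(*p),.082)for p in((265,153),(523,212),(470,453),(212,388))]);print(C.round(4),C.mean(0))
e=[C[1]-C[0],C[2]-C[3]];f=[C[0]-C[3],C[1]-C[2]]
print([np.linalg.norm(x) for x in e+f],[np.arctan2(x[0],-x[1]) for x in e],[np.arctan2(x[1],x[0]) for x in f])
print("board",[atz("top",*T(*p),.068) for p in((228,442),(430,483))],"pull",atz("top",*T(322,496),.046))
# depth
d=np.load("top0.npy");X=cloud("top",d).reshape(-1,3)
s=X[(X[:,2]>.2445)&(X[:,2]<.26)&(np.hypot(X[:,0]-.645,X[:,1]-.07)<.03)];print("depth knob",len(s),s.mean(0))
for nm,(u,v) in dict(tn=(204,170),tf=(300,184)).items(): print(nm,atz("top",u,v,.088))
w=np.array([[X[(X[:,2]>.05)&(X[:,2]<.066)&(abs(X[:,0]-.48)<.06)&(abs(X[:,1]-.11)<.1)]]]).reshape(-1,3)
print(np.c_[w[np.argsort(w[:,0])][:12]].round(3))
E
```

```text
knobtop [0.6447 0.0735 0.2435]
hub [0.5672 0.1082 0.1999]
knob249 [0.64343045 0.07190886 0.249     ] hub [0.56667931 0.10677798 0.202     ] scene knob [0.65000909 0.07259273 0.249     ] [0.56937124 0.10868651 0.202     ]
[[0.6562 0.1681 0.082 ]
 [0.6191 0.022  0.082 ]
 [0.4831 0.0538 0.082 ]
 [0.5228 0.1985 0.082 ]] [0.57028079 0.11062021 0.082     ]
[np.float64(0.1507356230515173), np.float64(0.15009201094850977), np.float64(0.1367851575835042), np.float64(0.1397102982463044)] [np.float64(-0.2482831442683004), np.float64(-0.2678734569765119)] [np.float64(-0.22426645699478862), np.float64(-0.22958337426220723)]
board [array([0.49307995, 0.1920596 , 0.068     ]), array([0.46738685, 0.07779236, 0.068     ])] pull [0.46230667 0.14200249 0.046     ]
depth knob 57 [0.64616015 0.07309216 0.24778148]
tn [0.62879053 0.2480662  0.088     ]
tf [ 0.58309809 -0.02232148  0.088     ]
[[0.461 0.138 0.051]
 [0.462 0.144 0.053]
 [0.464 0.138 0.055]
 [0.467 0.138 0.054]
 [0.467 0.136 0.05 ]
 [0.467 0.141 0.051]
 [0.468 0.085 0.065]
 [0.468 0.083 0.062]
 [0.468 0.091 0.064]
 [0.468 0.089 0.062]
 [0.468 0.08  0.058]
 [0.469 0.097 0.065]]
```

```bash
cat >> h.py <<'E'
import json
from scipy.spatial.transform import Rotation as Rn
YAW=-.24
ex=np.array([np.cos(YAW),np.sin(YAW),0]);ey=np.array([-np.sin(YAW),np.cos(YAW),0])
def load(): s=json.load(open("cmd.json"));return np.array(s[0]),Rn.from_rotvec(s[1])
def save(p,R): json.dump([list(p),list(R.as_rotvec())],open("cmd.json","w"))
def Rtool(head,tilt=0):  # tool -x along heading, z down; tilt leans z forward
    c,s=np.cos(head),np.sin(head)
    R=Rn.from_matrix(np.array([[-c,-s,0],[-s,c,0],[0,0,-1]]).T if 0 else np.column_stack([[-c,-s,0],[-s,c,0],[0,0,-1]]))
    return R*Rn.from_rotvec([0,-tilt,0])
def shift(p,R):
    p0,R0=load();return np.r_[R0.inv().apply(np.array(p)-p0)*100,(R0.inv()*R).as_rotvec()].round(3)
def sent(row):
    p0,R0=load();row=np.array(row);save(p0+R0.apply(row[:3]/100),R0*Rn.from_rotvec(row[3:]))
def st():
    o=get_obs();p,R=load();print("t",round(float(o["t"]),2),"pos",o["tool_pos"].round(4),"cmd",p.round(4),"F",o["contact_force"].round(1),"M",o["wrist_torque"].round(2),"op",round(float(o["opening"]),4),"grip",round(float(o["grip_force"]),1));return o
E
python3 - <<'E'
from h import *
o=get_obs();save([.186,.597,.405],Rn.from_rotvec(o["tool_rot"]))
print(Rn.from_rotvec(o["tool_rot"]).as_matrix().round(3))
R=Rtool(YAW,.35);print(R.as_matrix().round(3))
tip=np.array([.434,.148,.038]);p=tip-.173*R.as_matrix()[:,2];print(p)
print(shift(p+[0,0,.15],R))
E
```

```text
[[-0.955  0.298 -0.001]
 [ 0.298  0.955 -0.002]
 [ 0.    -0.002 -1.   ]]
[[-0.912  0.238  0.333]
 [ 0.223  0.971 -0.082]
 [-0.343  0.    -0.939]]
[0.37637895 0.16210083 0.20051148]
[-3.1141e+01 -3.5824e+01  5.5100e+00 -1.3000e-02 -3.5000e-01 -6.2000e-02]
```

Call:
arm_command([
  [[-31.1, -35.8, 5.5, -0.013, -0.35, -0.062], [-31.1, -35.8, 5.5, -0.013, -0.35, -0.062], [-31.1, -35.8, 5.5, -0.013, -0.35, -0.062], [-31.1, -35.8, 5.5, -0.013, -0.35, -0.062], [-31.1, -35.8, 5.5, -0.013, -0.35, -0.062], [-31.1, -35.8, 5.5, -0.013, -0.35, -0.062], [-31.1, -35.8, 5.5, -0.013, -0.35, -0.062], [-31.1, -35.8, 5.5, -0.013, -0.35, -0.062], [-31.1, -35.8, 5.5, -0.013, -0.35, -0.062], [-31.1, -35.8, 5.5, -0.013, -0.35, -0.062], [-31.1, -35.8, 5.5, -0.013, -0.35, -0.062], [-31.1, -35.8, 5.5, -0.013, -0.35, -0.062]],
], gripper=1, force=25)

```text
t: 1.1
tool_pos: [0.3769, 0.1588, 0.3487]
tool_rot: [0.339, 2.773, -0.059]
contact_force: [-0.7, -0.3, -1.6]
opening: 0.0001
grip_force: 0.0
```

```bash
python3 - <<'E'
from h import *
sent([-31.1, -35.8, 5.5, -0.013, -0.35, -0.062]);st()
R=Rtool(YAW,.35);p=np.array([.434,.148,.038])-.173*R.as_matrix()[:,2]
print(shift(p,R)); print("25mm push in tool axes",R.inv().apply(ex*2.5))
E
```

```text
t 1.1 pos [0.3769 0.1588 0.3487] cmd [0.3761 0.1625 0.3506] F [-0.7 -0.3 -1.6] M [0.02 0.15 0.05] op 0.0001 grip 0.0
[ 5.107 -0.028 14.114  0.    -0.     0.   ]
25mm push in tool axes [-2.34843178e+00  9.31010243e-17  8.57244519e-01]
```

Call:
arm_command([
  [[1.7, 0, 4.7, 0, 0, 0], [3.4, 0, 9.4, 0, 0, 0], [4.4, 0, 12.2, 0, 0, 0], [5.1, 0, 14.1, 0, 0, 0], [5.1, 0, 14.1, 0, 0, 0], [5.1, 0, 14.1, 0, 0, 0]],
])

```text
t: 1.6
tool_pos: [0.3762, 0.162, 0.1984]
tool_rot: [0.334, 2.777, -0.059]
contact_force: [-0.3, 0.4, 0.0]
opening: -0.0001
grip_force: 0.0
```

```bash
python3 - <<'E'
from h import *
sent([5.1, 0, 14.1, 0, 0, 0]);st()
p,d=get_image("wrist");q,_=get_image("scene")
im=np.hstack([p[:,100:500],cv2.resize(q[140:260,320:480],None,fx=10/3,fy=10/3)[:400,:400]]);cv2.imwrite("pics/w1.png",im)
E
```

```text
t 1.6 pos [0.3762 0.162  0.1984] cmd [0.3765 0.1624 0.2007] F [-0.3  0.4  0. ] M [0.01 0.13 0.  ] op -0.0001 grip 0.0
```

View pics/w1.png

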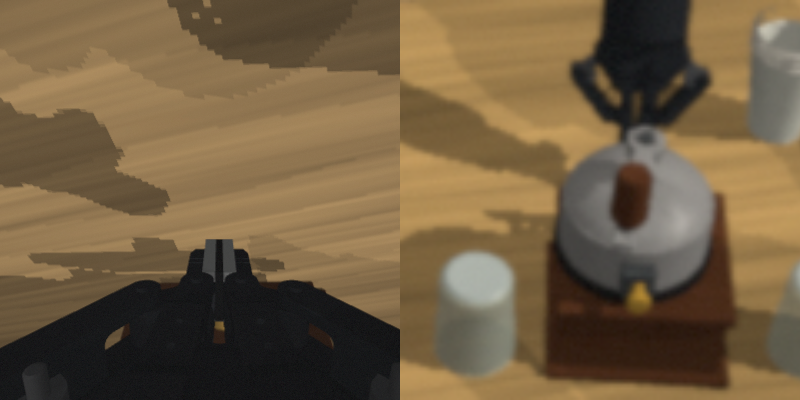

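The wrist view shows the closed fingers, with the brass pull right behind them near (218,330). The drawer board is centred on them.

Call:
arm_command([
  [[-0.24, 0, 0.09, 0, 0, 0], [-0.47, 0, 0.17, 0, 0, 0], [-0.71, 0, 0.26, 0, 0, 0], [-0.94, 0, 0.34, 0, 0, 0], [-1.18, 0, 0.43, 0, 0, 0], [-1.41, 0, 0.51, 0, 0, 0], [-1.65, 0, 0.6, 0, 0, 0], [-1.88, 0, 0.69, 0, 0, 0], [-2.12, 0, 0.77, 0, 0, 0], [-2.35, 0, 0.86, 0, 0, 0], [-2.35, 0, 0.86, 0, 0, 0]],
])

```text
t: 2.62
tool_pos: [0.4016, 0.1563, 0.1997]
tool_rot: [0.335, 2.773, -0.056]
contact_force: [0.4, 0.1, 0.2]
opening: -0.0
grip_force: 0.2
```

Call:
arm_command([
  [[-0.14, 0, 0.05, 0, 0, 0], [-0.28, 0, 0.1, 0, 0, 0], [-0.42, 0, 0.15, 0, 0, 0], [-0.56, 0, 0.2, 0, 0, 0], [-0.56, 0, 0.2, 0, 0, 0]],
])

```text
t: 3.03
tool_pos: [0.4072, 0.1549, 0.1997]
tool_rot: [0.335, 2.773, -0.056]
contact_force: [-0.5, 1.8, -0.4]
opening: -0.0001
grip_force: 0.6
```

Call:
arm_command([
  [[-0.14, 0, 0.05, 0, 0, 0], [-0.28, 0, 0.1, 0, 0, 0], [-0.42, 0, 0.15, 0, 0, 0], [-0.56, 0, 0.2, 0, 0, 0], [-0.56, 0, 0.2, 0, 0, 0]],
])

```text
t: 3.45
tool_pos: [0.413, 0.1534, 0.1998]
tool_rot: [0.335, 2.773, -0.057]
contact_force: [-0.8, 1.7, -0.7]
opening: -0.0001
grip_force: 0.7
```

```bash
python3 - <<'E'
from h import *
for r in([-2.35,0,.86,0,0,0],[-.56,0,.2,0,0,0],[-.56,0,.2,0,0,0]):sent(r)
st()
p,d=get_image("wrist");q,_=get_image("top")
im=np.hstack([p[:,100:500],cv2.resize(q[150:250,190:290],None,fx=4,fy=4)]);cv2.imwrite("pics/w2.png",im)
E
```

```text
t 3.45 pos [0.413  0.1534 0.1998] cmd [0.4123 0.1536 0.2007] F [-0.8  1.7 -0.7] M [0.26 0.38 0.05] op -0.0001 grip 0.7
```

View pics/w2.png

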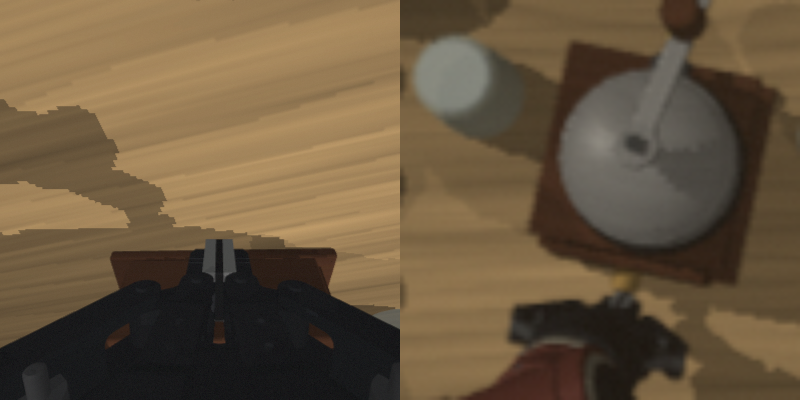

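The fingers are on the pull, and the board is almost against the box front. I'll ease it on until it meets the stop.

Call:
arm_command([
  [[-0.09, 0, 0.03, 0, 0, 0], [-0.19, 0, 0.07, 0, 0, 0], [-0.28, 0, 0.1, 0, 0, 0], [-0.28, 0, 0.1, 0, 0, 0]],
])

```text
t: 3.88
tool_pos: [0.4158, 0.1527, 0.1998]
tool_rot: [0.335, 2.773, -0.057]
contact_force: [-1.4, 1.6, 0.3]
opening: -0.0001
grip_force: 0.9
```

Call:
arm_command([
  [[-0.09, 0, 0.03, 0, 0, 0], [-0.19, 0, 0.07, 0, 0, 0], [-0.19, 0, 0.07, 0, 0, 0]],
])

```text
t: 4.13
tool_pos: [0.4178, 0.1523, 0.1998]
tool_rot: [0.335, 2.773, -0.056]
contact_force: [-2.0, 1.7, -0.1]
opening: -0.0002
grip_force: 0.8
```

Call:
arm_command([
  [[-0.09, 0, 0.03, 0, 0, 0], [-0.19, 0, 0.07, 0, 0, 0], [-0.19, 0, 0.07, 0, 0, 0]],
])

```text
t: 4.38
tool_pos: [0.4191, 0.1521, 0.1998]
tool_rot: [0.336, 2.776, -0.057]
contact_force: [-11.7, 4.2, 6.2]
opening: 0.0002
grip_force: 5.6
```

Call:
arm_command([
  [[-0.09, 0, 0.03, 0, 0, 0], [-0.14, 0, 0.05, 0, 0, 0], [-0.14, 0, 0.05, 0, 0, 0]],
])

```text
t: 4.63
tool_pos: [0.4199, 0.152, 0.1999]
tool_rot: [0.337, 2.78, -0.057]
contact_force: [-19.5, 4.3, 15.0]
opening: 0.0004
grip_force: 10.2
```

```bash
python3 - <<'E'
from h import *
for r in([-.28,0,.1,0,0,0],[-.19,0,.07,0,0,0],[-.19,0,.07,0,0,0],[-.14,0,.05,0,0,0]):sent(r)
o=st();c=calibration("wrist");P=np.array(c["pose"]);R=Rn.from_rotvec(o["tool_rot"])
cp=R.inv().apply(P[:3,3]-o["tool_pos"]);cr=R.inv().as_matrix()@P[:3,:3]
print("cam in tool",cp.round(4),cr.round(3),c["fx"],c["cx"],c["cy"])
p0,R0=load()
R=Rtool(-.427)
print("back",R0.inv().apply(-ex*5))
q=np.array([.61,.09,.45])-R.apply([cp[0],cp[1],0]); print("view tcp",q)
save(p0-ex*.05,R0);print(shift(q,R));save(p0,R0)
E
```

```text
t 4.63 pos [0.4199 0.152  0.1999] cmd [0.4206 0.1516 0.2007] F [-19.5   4.3  15. ] M [0.59 2.31 0.06] op 0.0004 grip 10.2
cam in tool [ 0.0688 -0.0006  0.0313] [[ 0.001  0.963  0.268]
 [ 1.    -0.001 -0.001]
 [-0.001  0.269 -0.963]] 302.83864881116307 318.7886106563549 202.6637320217212
back [ 4.69721727e+00  1.07163863e-03 -1.71351940e+00]
view tcp [0.6729215  0.06207699 0.45      ]
[-3.8263e+01 -2.7010e+00 -1.2575e+01  3.3000e-02  3.4900e-01  1.8500e-01]
```

Call:
arm_command([
  [[2.35, 0, -0.86, 0, 0, 0], [4.7, 0, -1.71, 0, 0, 0], [3.7, 0, -5.3, 0, 0, 0], [2.3, 0, -9, 0, 0, 0], [1, 0, -12.7, 0, 0, 0], [-0.4, 0, -16.5, 0, 0, 0], [-1.7, 0, -20.2, 0, 0, 0], [-3.1, 0, -23.9, 0, 0, 0], [-4.6, 0, -27.1, 0, 0, 0], [-4.6, 0, -27.1, 0, 0, 0]],
], gripper=-0.2)

```text
t: 5.47
tool_pos: [0.3735, 0.1626, 0.4808]
tool_rot: [0.335, 2.756, -0.049]
contact_force: [0.8, -0.0, 0.1]
opening: 0.0513
grip_force: 0.0
```

```bash
python3 - <<'E'
from h import *
sent([-4.6,0,-27.1,0,0,0]);st();print(shift([.673,.062,.47],Rtool(-.427)))
E
```

```text
t 5.47 pos [0.3735 0.1626 0.4808] cmd [0.3723 0.1634 0.4711] F [ 0.8 -0.   0.1] M [0.08 0.11 0.02] op 0.0513 grip 0.0
[-29.661  -2.705  10.936   0.033   0.349   0.185]
```

Call:
arm_command([
  [[-29.7, -2.7, 10.9, 0.033, 0.349, 0.185], [-29.7, -2.7, 10.9, 0.033, 0.349, 0.185], [-29.7, -2.7, 10.9, 0.033, 0.349, 0.185], [-29.7, -2.7, 10.9, 0.033, 0.349, 0.185], [-29.7, -2.7, 10.9, 0.033, 0.349, 0.185], [-29.7, -2.7, 10.9, 0.033, 0.349, 0.185], [-29.7, -2.7, 10.9, 0.033, 0.349, 0.185], [-29.7, -2.7, 10.9, 0.033, 0.349, 0.185], [-29.7, -2.7, 10.9, 0.033, 0.349, 0.185], [-29.7, -2.7, 10.9, 0.033, 0.349, 0.185], [-29.7, -2.7, 10.9, 0.033, 0.349, 0.185], [-29.7, -2.7, 10.9, 0.033, 0.349, 0.185]],
])

```text
t: 6.47
tool_pos: [0.6729, 0.0618, 0.4701]
tool_rot: [0.664, 3.07, 0.003]
contact_force: [0.2, -0.0, 0.3]
opening: 0.0513
grip_force: 0.0
```

```bash
python3 - <<'E'
from h import *
sent([-29.7,-2.7,10.9,.033,.349,.185]);o=st()
c=calibration("wrist");p,d=get_image("wrist");cv2.imwrite("pics/w3.png",p);np.save("w3.npy",d)
json.dump({k:(v.tolist() if hasattr(v,"tolist") else v) for k,v in c.items()},open("c3.json","w"))
E
```

```text
t 6.47 pos [0.6729 0.0618 0.4701] cmd [0.6733 0.062  0.4705] F [ 0.2 -0.   0.3] M [ 0.02 -0.05  0.01] op 0.0513 grip 0.0
```

View pics/w3.png

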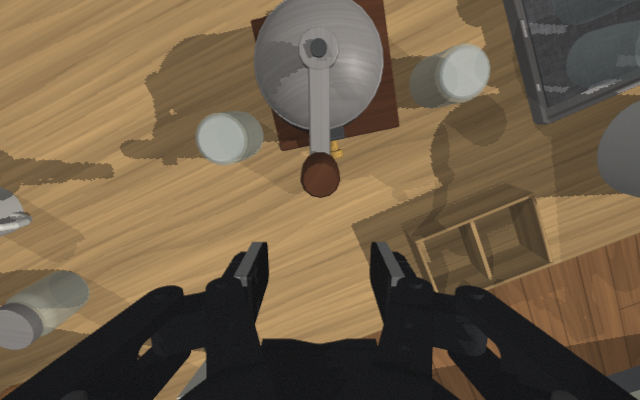

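The wrist view shows the knob top centred near (320,177), the hub bore near (319,47), and the arm straight between them.

```bash
python3 - <<'E'
from h import *
c=json.load(open("c3.json"));c["pose"]=np.array(c["pose"]);T=lambda U,V:(180+(U+.5)/5-.5,130+(V+.5)/5-.5)
def az(u,v,z):
    o,d=ray("wrist",u,v,c);return o+d*(z-o[2])/d[2]
k=az(320.5,177,.249);h=az(318.7,47.5,.203);print(k,h,k-h,np.linalg.norm((k-h)[:2]),np.arctan2(*(k-h)[1::-1]))
print(tri(ray("wrist",320.5,177,c),ray("top",*T(403,117))),tri(ray("wrist",318.7,47.5,c),ray("top",*T(347,281))))
d=np.load("w3.npy");v,u=np.mgrid[:400,:640];P=c["pose"]
X=np.stack([(u-c["cx"])/c["fx"]*d,-(v-c["cy"])/c["fy"]*d,-d],-1)@P[:3,:3].T+P[:3,3]
m=(X[...,2]>.243)&(X[...,2]<.256)&(v>140)&(v<205)&(abs(u-320)<30)
(cx,cy),r=cv2.minEnclosingCircle(np.argwhere(m)[:,::-1].astype(np.float32));print("top face px",cx,cy,r,np.median(X[m],0),az(cx,cy,.249))
m=(X[...,2]>.1985)&(X[...,2]<.21)&(v>25)&(v<160)&(abs(u-320)<28);print("hub z",X[40,305],np.median(X[m][:,2]))
hm=(X[...,2]>.196)&(v<68)&(abs(u-320)<30);(cx,cy),r=cv2.minEnclosingCircle(np.argwhere(hm)[:,::-1].astype(np.float32));print("hub px",cx,cy,r,az(cx,cy,.2))
# plunger bearing, box edges
E
```

```text
[0.64372501 0.07608084 0.249     ] [0.56669759 0.10980667 0.203     ] [ 0.07702742 -0.03372582  0.046     ] 0.08408718770842008 -0.41269726620231023
[0.64792335 0.07440315 0.22531307] [0.56659894 0.10842436 0.20120056]
top face px 319.6934814453125 178.0380401611328 19.10881996154785 [0.6444491  0.07519692 0.24741591] [0.64412358 0.07533885 0.249     ]
hub z [0.5574637  0.1032485  0.19885485] 0.19931675830788054
hub px 323.7998046875 33.0468635559082 37.882137298583984 [0.55916778 0.11718275 0.2       ]
```

```bash
python3 - <<'E'
from h import *
print(shift([.644,.0747,.381],Rtool(-.42)))
E
```

```text
[ 3.187e+00 -5.200e-02  8.948e+00 -0.000e+00 -0.000e+00 -7.000e-03]
```

Call:
arm_command([
  [[3.19, -0.05, 0, 0, 0, -0.007], [3.19, -0.05, 0, 0, 0, -0.007], [3.19, -0.05, 3, 0, 0, -0.007], [3.19, -0.05, 6, 0, 0, -0.007], [3.19, -0.05, 8, 0, 0, -0.007], [3.19, -0.05, 8.95, 0, 0, -0.007], [3.19, -0.05, 8.95, 0, 0, -0.007], [3.19, -0.05, 8.95, 0, 0, -0.007]],
])

```text
t: 7.18
tool_pos: [0.6442, 0.0746, 0.3811]
tool_rot: [0.654, 3.072, 0.003]
contact_force: [-0.8, -0.1, 0.4]
opening: 0.051
grip_force: 0.0
```

```bash
python3 - <<'E'
from h import *
sent([3.19,-.05,8.95,0,0,-.007]);st()
p,d=get_image("wrist");q,_=get_image("scene")
im=np.hstack([p[100:300,220:420].repeat(2,0).repeat(2,1),cv2.resize(q[140:260,340:460],(400,400))]);cv2.imwrite("pics/w4.png",im)
E
```

```text
t 7.18 pos [0.6442 0.0746 0.3811] cmd [0.644  0.0747 0.381 ] F [-0.8 -0.1  0.4] M [-0.02  0.03 -0.01] op 0.051 grip 0.0
```

View pics/w4.png

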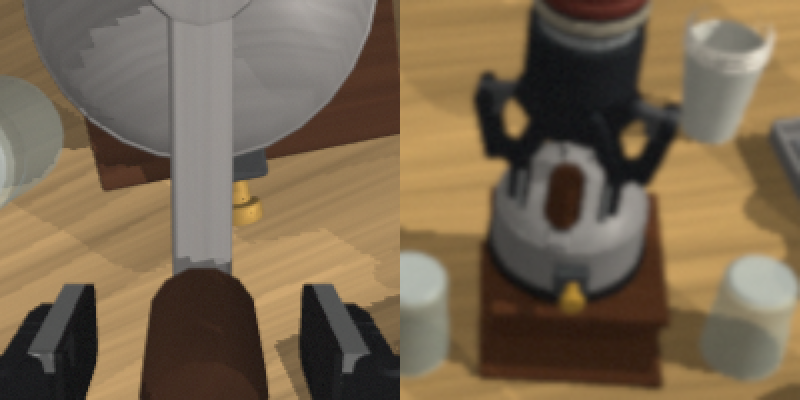

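The knob sits centred between the pads, so I'll close softly and then firm the grip.

Call:
arm_command([
  [[0, 0, 0, 0, 0, 0], [0, 0, 0, 0, 0, 0], [0, 0, 0, 0, 0, 0], [0, 0, 0, 0, 0, 0], [0, 0, 0, 0, 0, 0], [0, 0, 0, 0, 0, 0]],
], gripper=1, force=20)

```text
t: 7.78
tool_pos: [0.6448, 0.0745, 0.3822]
tool_rot: [0.654, 3.069, 0.005]
contact_force: [0.3, 0.7, 5.0]
opening: 0.0266
grip_force: 22.3
```

Call:
arm_command([
  [[0, 0, 0, 0, 0, 0], [0, 0, 0, 0, 0, 0], [0, 0, 0, 0, 0, 0]],
], force=90)

```text
t: 8.03
tool_pos: [0.6448, 0.0745, 0.3824]
tool_rot: [0.653, 3.069, 0.005]
contact_force: [1.0, 1.3, 5.7]
opening: 0.0252
grip_force: 87.9
```

```bash
cat > g.py <<'E'
# usage: g.py phi0 phi1 n r : rows about the start grasp; phi = turn from the start
import sys;from h import *
def rows(a,b,n,r):
    f=np.linspace(a,b,n+1);x=r*(1-np.cos(f));y=-r*np.sin(f)
    return [[round(float(x[i]-x[0]),2),round(float(y[i]-y[0]),2),0,0,0,0] for i in range(1,n+1)]
def decomp(phi):
    o=st();a=-.42-phi;u=np.array([np.cos(a),np.sin(a),0]);t=np.array([np.sin(a),-np.cos(a),0]);F=o["contact_force"]
    C=np.array([.644,.0747,0])-.0846*np.array([np.cos(-.42),np.sin(-.42),0]);w=o["tool_pos"]-C
    print("phi",phi,"meas phi",round(float((-.42-np.arctan2(w[1],w[0]))%(2*np.pi)),3),"meas r",np.hypot(*w[:2]).round(4),"F out %.1f F along %.1f"%(F@u,F@t))
if __name__=="__main__":
    a,b,n,r=map(float,sys.argv[1:5]);k=int(sys.argv[5])if len(sys.argv)>5 else 1
    if a>0:decomp(a)
    s=(b-a)/k
    for i in range(k):print(str(rows(a+i*s,a+i*s+s,int(n),r)).replace(" ",""))
E
python3 g.py 0 .5 6 8.46
```

```text
[[0.03,-0.7,0,0,0,0],[0.12,-1.4,0,0,0,0],[0.26,-2.09,0,0,0,0],[0.47,-2.77,0,0,0,0],[0.72,-3.42,0,0,0,0],[1.04,-4.06,0,0,0,0]]
```

Call:
arm_command([
  [[0.01, -0.35, 0, 0, 0, 0], [0.05, -0.88, 0, 0, 0, 0], [0.12, -1.4, 0, 0, 0, 0], [0.26, -2.09, 0, 0, 0, 0], [0.47, -2.77, 0, 0, 0, 0], [0.72, -3.42, 0, 0, 0, 0], [1.04, -4.06, 0, 0, 0, 0]],
])

```text
t: 8.62
tool_pos: [0.6197, 0.0426, 0.3825]
tool_rot: [0.651, 3.064, 0.013]
contact_force: [9.6, 7.2, 2.3]
opening: 0.0251
grip_force: 88.2
```

```bash
python3 - <<'E'
from h import *
E
python3 g.py .5 1.5 6 8.46 2
```

```text
t 8.62 pos [0.6197 0.0426 0.3825] cmd [0.644  0.0747 0.381 ] F [9.6 7.2 2.3] M [ 1.09 -1.58 -0.02] op 0.0251 grip 88.2
phi 0.5 meas phi 0.479 meas r 0.0851 F out 0.0 F along -12.0
[[0.36,-0.6,0,0,0,0],[0.78,-1.18,0,0,0,0],[1.23,-1.71,0,0,0,0],[1.74,-2.21,0,0,0,0],[2.28,-2.66,0,0,0,0],[2.85,-3.06,0,0,0,0]]
[[0.61,-0.36,0,0,0,0],[1.24,-0.66,0,0,0,0],[1.9,-0.91,0,0,0,0],[2.58,-1.1,0,0,0,0],[3.27,-1.24,0,0,0,0],[3.97,-1.32,0,0,0,0]]
```

Call:
arm_command([
  [[0.36, -0.6, 0, 0, 0, 0], [0.78, -1.18, 0, 0, 0, 0], [1.23, -1.71, 0, 0, 0, 0], [1.74, -2.21, 0, 0, 0, 0], [2.28, -2.66, 0, 0, 0, 0], [2.85, -3.06, 0, 0, 0, 0]],
])

```text
t: 9.12
tool_pos: [0.5813, 0.0251, 0.3825]
tool_rot: [0.652, 3.062, 0.006]
contact_force: [10.3, 0.7, 1.8]
opening: 0.025
grip_force: 88.2
```

```bash
python3 g.py 1.0 2 6 8.46 2|grep -v pos
```

```text
phi 1.0 meas phi 0.979 meas r 0.0854 F out 0.8 F along -10.3
[[0.61,-0.36,0,0,0,0],[1.24,-0.66,0,0,0,0],[1.9,-0.91,0,0,0,0],[2.58,-1.1,0,0,0,0],[3.27,-1.24,0,0,0,0],[3.97,-1.32,0,0,0,0]]
[[0.7,-0.02,0,0,0,0],[1.41,0.02,0,0,0,0],[2.11,0.11,0,0,0,0],[2.79,0.27,0,0,0,0],[3.47,0.48,0,0,0,0],[4.12,0.75,0,0,0,0]]
```

Call:
arm_command([
  [[0.61, -0.36, 0, 0, 0, 0], [1.24, -0.66, 0, 0, 0, 0], [1.9, -0.91, 0, 0, 0, 0], [2.58, -1.1, 0, 0, 0, 0], [3.27, -1.24, 0, 0, 0, 0], [3.97, -1.32, 0, 0, 0, 0]],
])

```text
t: 9.62
tool_pos: [0.5398, 0.028, 0.3825]
tool_rot: [0.653, 3.06, -0.001]
contact_force: [10.8, -6.6, 0.9]
opening: 0.0251
grip_force: 88.2
```

```bash
python3 g.py 1.5 3 6 8.46 3|grep -v pos
```

```text
phi 1.5 meas phi 1.471 meas r 0.0856 F out 2.5 F along -12.4
[[0.7,-0.02,0,0,0,0],[1.41,0.02,0,0,0,0],[2.11,0.11,0,0,0,0],[2.79,0.27,0,0,0,0],[3.47,0.48,0,0,0,0],[4.12,0.75,0,0,0,0]]
[[0.63,0.32,0,0,0,0],[1.23,0.69,0,0,0,0],[1.79,1.11,0,0,0,0],[2.32,1.58,0,0,0,0],[2.81,2.08,0,0,0,0],[3.26,2.63,0,0,0,0]]
[[0.4,0.58,0,0,0,0],[0.75,1.19,0,0,0,0],[1.04,1.83,0,0,0,0],[1.28,2.5,0,0,0,0],[1.47,3.18,0,0,0,0],[1.6,3.87,0,0,0,0]]
```

Call:
arm_command([
  [[0.7, -0.02, 0, 0, 0, 0], [1.41, 0.02, 0, 0, 0, 0], [2.11, 0.11, 0, 0, 0, 0], [2.79, 0.27, 0, 0, 0, 0], [3.47, 0.48, 0, 0, 0, 0], [4.12, 0.75, 0, 0, 0, 0]],
])

```text
t: 10.12
tool_pos: [0.5058, 0.0494, 0.3826]
tool_rot: [0.655, 3.055, -0.015]
contact_force: [12.6, -20.0, 0.4]
opening: 0.0251
grip_force: 88.6
```

```bash
python3 g.py 2 3 6 8.46 2|grep -v pos
```

```text
phi 2.0 meas phi 1.946 meas r 0.0854 F out 3.7 F along -23.3
[[0.63,0.32,0,0,0,0],[1.23,0.69,0,0,0,0],[1.79,1.11,0,0,0,0],[2.32,1.58,0,0,0,0],[2.81,2.08,0,0,0,0],[3.26,2.63,0,0,0,0]]
[[0.4,0.58,0,0,0,0],[0.75,1.19,0,0,0,0],[1.04,1.83,0,0,0,0],[1.28,2.5,0,0,0,0],[1.47,3.18,0,0,0,0],[1.6,3.87,0,0,0,0]]
```

```bash
python3 g.py 2 2.4 6 8.46 1|tail -1
```

```text
[[0.5,0.25,0,0,0,0],[0.99,0.54,0,0,0,0],[1.46,0.85,0,0,0,0],[1.9,1.2,0,0,0,0],[2.32,1.58,0,0,0,0],[2.72,1.98,0,0,0,0]]
```

Call:
arm_command([
  [[0.5, 0.25, 0, 0, 0, 0], [0.99, 0.54, 0, 0, 0, 0], [1.46, 0.85, 0, 0, 0, 0], [1.9, 1.2, 0, 0, 0, 0], [2.32, 1.58, 0, 0, 0, 0], [2.72, 1.98, 0, 0, 0, 0]],
])

```text
t: 10.62
tool_pos: [0.4874, 0.0787, 0.3824]
tool_rot: [0.657, 3.066, -0.019]
contact_force: [-2.7, -18.2, 9.3]
opening: 0.0251
grip_force: 89.1
```

```bash
python3 g.py 2.4 3.2 6 8.46 2|grep -v pos
```

```text
phi 2.4 meas phi 2.354 meas r 0.085 F out 8.3 F along -16.4
[[0.37,0.43,0,0,0,0],[0.7,0.88,0,0,0,0],[1.01,1.35,0,0,0,0],[1.29,1.85,0,0,0,0],[1.53,2.36,0,0,0,0],[1.73,2.88,0,0,0,0]]
[[0.17,0.54,0,0,0,0],[0.31,1.08,0,0,0,0],[0.4,1.64,0,0,0,0],[0.47,2.2,0,0,0,0],[0.49,2.76,0,0,0,0],[0.47,3.33,0,0,0,0]]
```

```bash
sed -i 's/def rows(a,b,n,r):/def rows(a,b,n,r,r0=None):/; s/f=np.linspace(a,b,n+1);/f=np.linspace(a,b,n+1);r=np.linspace(r0 or r,r,n+1);/' g.py
python3 -c "
from g import *
print(rows(2.4,2.8,6,8.56,8.46))"
```

```text
[[0.4, 0.42, 0, 0, 0, 0], [0.76, 0.86, 0, 0, 0, 0], [1.1, 1.33, 0, 0, 0, 0], [1.41, 1.82, 0, 0, 0, 0], [1.69, 2.32, 0, 0, 0, 0], [1.93, 2.85, 0, 0, 0, 0]]
```

Call:
arm_command([
  [[0.4, 0.42, 0, 0, 0, 0], [0.76, 0.86, 0, 0, 0, 0], [1.1, 1.33, 0, 0, 0, 0], [1.41, 1.82, 0, 0, 0, 0], [1.69, 2.32, 0, 0, 0, 0], [1.93, 2.85, 0, 0, 0, 0]],
])

```text
t: 11.12
tool_pos: [0.4806, 0.1147, 0.3823]
tool_rot: [-0.656, -3.072, 0.007]
contact_force: [-6.5, -5.9, 11.4]
opening: 0.0253
grip_force: 89.3
```

```bash
python3 g.py 2.8 3.6 6 8.56 2|grep -v pos
```

```text
phi 2.8 meas phi 2.786 meas r 0.0863 F out 6.0 F along -6.4
[[0.17,0.54,0,0,0,0],[0.31,1.1,0,0,0,0],[0.41,1.66,0,0,0,0],[0.47,2.23,0,0,0,0],[0.49,2.8,0,0,0,0],[0.48,3.37,0,0,0,0]]
[[-0.05,0.57,0,0,0,0],[-0.14,1.13,0,0,0,0],[-0.27,1.69,0,0,0,0],[-0.43,2.23,0,0,0,0],[-0.63,2.77,0,0,0,0],[-0.87,3.29,0,0,0,0]]
```

Call:
arm_command([
  [[0.17, 0.54, 0, 0, 0, 0], [0.31, 1.1, 0, 0, 0, 0], [0.41, 1.66, 0, 0, 0, 0], [0.47, 2.23, 0, 0, 0, 0], [0.49, 2.8, 0, 0, 0, 0], [0.48, 3.37, 0, 0, 0, 0]],
])

```text
t: 11.62
tool_pos: [0.4897, 0.1484, 0.3823]
tool_rot: [-0.654, -3.07, 0.004]
contact_force: [-9.3, -4.8, 12.8]
opening: 0.0254
grip_force: 89.5
```

```bash
python3 g.py 3.2 4 6 8.56 2|grep -v pos
```

```text
phi 3.2 meas phi 3.192 meas r 0.0865 F out 6.1 F along -8.5
[[-0.05,0.57,0,0,0,0],[-0.14,1.13,0,0,0,0],[-0.27,1.69,0,0,0,0],[-0.43,2.23,0,0,0,0],[-0.63,2.77,0,0,0,0],[-0.87,3.29,0,0,0,0]]
[[-0.27,0.5,0,0,0,0],[-0.57,0.99,0,0,0,0],[-0.91,1.45,0,0,0,0],[-1.27,1.89,0,0,0,0],[-1.66,2.3,0,0,0,0],[-2.08,2.69,0,0,0,0]]
```

```bash
cat > pl.py <<'E'
from h import *
def cen(im):
    h=cv2.cvtColor(cv2.resize(im[215:245,375:410],None,fx=8,fy=8,interpolation=cv2.INTER_CUBIC),cv2.COLOR_BGR2HSV)
    m=(h[...,0]>17)&(h[...,0]<30)&(h[...,1]>170)&(h[...,2]>110)
    n,l,s,c=cv2.connectedComponentsWithStats(m.astype(np.uint8))
    if n<2:return None
    k=1+s[1:,4].argmax();return c[k].round(1)/8,s[k]
if __name__=="__main__":
    print(cen(cv2.imread("pics/scene0.png")));q,_=get_image("scene");cv2.imwrite("pics/s_%d.png"%int(get_obs()["t"]*100),q);print(cen(q))
E
python3 pl.py; ls pics; python3 - <<'E'
import cv2,glob,numpy as np
f=[ "pics/scene0.png"]+glob.glob("pics/s_*.png")
cv2.imwrite("pics/v5.png",np.hstack([cv2.resize(cv2.imread(x)[190:250,360:420],(400,400)) for x in f]))
E
```

```text
(array([16.925, 14.   ]), array([ 114,   84,   47,   50, 1567], dtype=int32))
(array([17.2  , 14.675]), array([ 115,   89,   49,   54, 1841], dtype=int32))
s_1166.png
sc.png
scene0.png
tc.png
top0.png
w1.png
w2.png
w3.png
w4.png
```

View pics/v5.png

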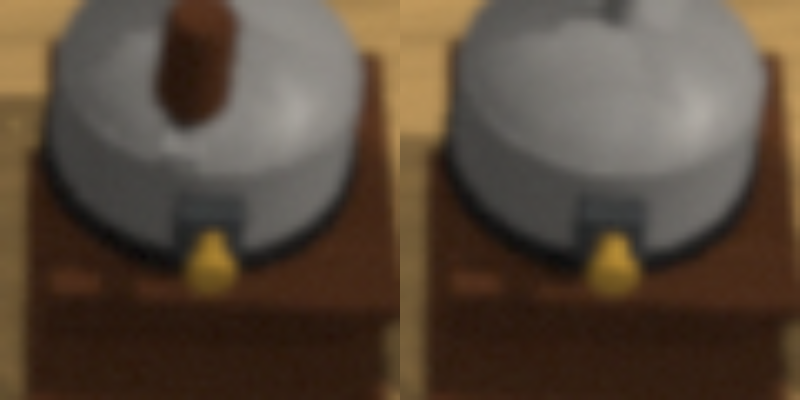

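The plunger button (8x frame) has moved about 1 px lower than in the free state, so it is partly out. I'll track it with each step.

Call:
arm_command([
  [[-0.05, 0.57, 0, 0, 0, 0], [-0.14, 1.13, 0, 0, 0, 0], [-0.27, 1.69, 0, 0, 0, 0], [-0.43, 2.23, 0, 0, 0, 0], [-0.63, 2.77, 0, 0, 0, 0], [-0.87, 3.29, 0, 0, 0, 0]],
])

```text
t: 12.17
tool_pos: [0.5112, 0.1756, 0.3823]
tool_rot: [-0.654, -3.071, -0.003]
contact_force: [-7.2, 0.6, 10.1]
opening: 0.0251
grip_force: 89.5
```

```bash
python3 g.py 3.6 4.4 6 8.56 2|grep -v pos;python3 pl.py|tail -1
```

```text
phi 3.6 meas phi 3.596 meas r 0.0866 F out 5.1 F along -5.2
[[-0.27,0.5,0,0,0,0],[-0.57,0.99,0,0,0,0],[-0.91,1.45,0,0,0,0],[-1.27,1.89,0,0,0,0],[-1.66,2.3,0,0,0,0],[-2.08,2.69,0,0,0,0]]
[[-0.44,0.36,0,0,0,0],[-0.91,0.69,0,0,0,0],[-1.4,0.98,0,0,0,0],[-1.9,1.25,0,0,0,0],[-2.43,1.47,0,0,0,0],[-2.96,1.67,0,0,0,0]]
(array([16.9875, 13.95  ]), array([ 114,   86,   47,   48, 1514], dtype=int32))
```

Call:
arm_command([
  [[-0.27, 0.5, 0, 0, 0, 0], [-0.57, 0.99, 0, 0, 0, 0], [-0.91, 1.45, 0, 0, 0, 0], [-1.27, 1.89, 0, 0, 0, 0], [-1.66, 2.3, 0, 0, 0, 0], [-2.08, 2.69, 0, 0, 0, 0]],
])

```text
t: 12.72
tool_pos: [0.5403, 0.1918, 0.3822]
tool_rot: [-0.652, -3.066, -0.0]
contact_force: [-14.6, 1.0, 13.1]
opening: 0.0251
grip_force: 89.9
```

```bash
python3 g.py 4 4.4 6 8.56 1|grep -v pos;python3 pl.py|tail -1;python3 g.py 4 4.2 3 8.56 2|tail -2
```

```text
phi 4.0 meas phi 3.983 meas r 0.0867 F out 5.1 F along -13.7
[[-0.44,0.36,0,0,0,0],[-0.91,0.69,0,0,0,0],[-1.4,0.98,0,0,0,0],[-1.9,1.25,0,0,0,0],[-2.43,1.47,0,0,0,0],[-2.96,1.67,0,0,0,0]]
(array([16.9875, 14.5875]), array([ 114,   89,   48,   51, 1636], dtype=int32))
[[-0.22,0.18,0,0,0,0],[-0.44,0.36,0,0,0,0],[-0.67,0.53,0,0,0,0]]
[[-0.24,0.16,0,0,0,0],[-0.48,0.31,0,0,0,0],[-0.72,0.46,0,0,0,0]]
```

```bash
python3 -c "
from g import *
print(rows(4,4.8,12,8.64,8.56));print(rows(4.8,5.6,12,8.64))"|tr -d ' '
```

```text
[[-0.43,0.36,0,0,0,0],[-0.89,0.7,0,0,0,0],[-1.37,1.0,0,0,0,0],[-1.87,1.27,0,0,0,0],[-2.38,1.51,0,0,0,0],[-2.91,1.71,0,0,0,0],[-3.45,1.87,0,0,0,0],[-4.01,2.0,0,0,0,0],[-4.57,2.09,0,0,0,0],[-5.13,2.14,0,0,0,0],[-5.7,2.15,0,0,0,0],[-6.27,2.13,0,0,0,0]]
[[-0.57,-0.07,0,0,0,0],[-1.14,-0.18,0,0,0,0],[-1.69,-0.32,0,0,0,0],[-2.24,-0.5,0,0,0,0],[-2.77,-0.72,0,0,0,0],[-3.29,-0.97,0,0,0,0],[-3.79,-1.26,0,0,0,0],[-4.27,-1.58,0,0,0,0],[-4.73,-1.93,0,0,0,0],[-5.16,-2.31,0,0,0,0],[-5.57,-2.72,0,0,0,0],[-5.94,-3.15,0,0,0,0]]
```

Call:
arm_command([
  [[-0.43, 0.36, 0, 0, 0, 0], [-0.89, 0.7, 0, 0, 0, 0], [-1.37, 1.0, 0, 0, 0, 0], [-1.87, 1.27, 0, 0, 0, 0], [-2.38, 1.51, 0, 0, 0, 0], [-2.91, 1.71, 0, 0, 0, 0], [-3.45, 1.87, 0, 0, 0, 0], [-4.01, 2.0, 0, 0, 0, 0], [-4.57, 2.09, 0, 0, 0, 0], [-5.13, 2.14, 0, 0, 0, 0], [-5.7, 2.15, 0, 0, 0, 0], [-6.27, 2.13, 0, 0, 0, 0]],
])

```text
t: 13.77
tool_pos: [0.6068, 0.1864, 0.3823]
tool_rot: [-0.652, -3.07, -0.007]
contact_force: [-9.1, 5.5, 9.0]
opening: 0.0255
grip_force: 89.8
```

```bash
python3 g.py 4.8 5.6 12 8.64 1|grep phi;python3 pl.py|tail -1
```

```text
phi 4.8 meas phi 4.771 meas r 0.087 F out 0.4 F along -10.6
(array([16.8375, 14.825 ]), array([ 112,   89,   49,   55, 1819], dtype=int32))
```

Call:
arm_command([
  [[-0.57, -0.07, 0, 0, 0, 0], [-1.14, -0.18, 0, 0, 0, 0], [-1.69, -0.32, 0, 0, 0, 0], [-2.24, -0.5, 0, 0, 0, 0], [-2.77, -0.72, 0, 0, 0, 0], [-3.29, -0.97, 0, 0, 0, 0], [-3.79, -1.26, 0, 0, 0, 0], [-4.27, -1.58, 0, 0, 0, 0], [-4.73, -1.93, 0, 0, 0, 0], [-5.16, -2.31, 0, 0, 0, 0], [-5.57, -2.72, 0, 0, 0, 0], [-5.94, -3.15, 0, 0, 0, 0]],
])

```text
t: 14.82
tool_pos: [0.6488, 0.1345, 0.3824]
tool_rot: [0.652, 3.073, 0.014]
contact_force: [-2.0, 10.9, 7.0]
opening: 0.0253
grip_force: 90.1
```

```bash
python3 g.py 5.6 7.2 12 8.64 2|grep -v pos;python3 pl.py|tail -1
```

```text
phi 5.6 meas phi 5.564 meas r 0.0859 F out 0.9 F along -11.0
[[-0.35,-0.46,0,0,0,0],[-0.67,-0.94,0,0,0,0],[-0.95,-1.44,0,0,0,0],[-1.2,-1.96,0,0,0,0],[-1.42,-2.49,0,0,0,0],[-1.59,-3.04,0,0,0,0],[-1.74,-3.6,0,0,0,0],[-1.84,-4.16,0,0,0,0],[-1.91,-4.74,0,0,0,0],[-1.94,-5.31,0,0,0,0],[-1.93,-5.89,0,0,0,0],[-1.88,-6.46,0,0,0,0]]
[[0.09,-0.57,0,0,0,0],[0.21,-1.13,0,0,0,0],[0.37,-1.68,0,0,0,0],[0.57,-2.23,0,0,0,0],[0.8,-2.75,0,0,0,0],[1.07,-3.26,0,0,0,0],[1.37,-3.75,0,0,0,0],[1.7,-4.22,0,0,0,0],[2.07,-4.67,0,0,0,0],[2.46,-5.09,0,0,0,0],[2.88,-5.48,0,0,0,0],[3.32,-5.85,0,0,0,0]]
(array([16.5  , 14.775]), array([ 108,   84,   52,   63, 2093], dtype=int32))
```

Call:
arm_command([
  [[-0.35, -0.46, 0, 0, 0, 0], [-0.67, -0.94, 0, 0, 0, 0], [-0.95, -1.44, 0, 0, 0, 0], [-1.2, -1.96, 0, 0, 0, 0], [-1.42, -2.49, 0, 0, 0, 0], [-1.59, -3.04, 0, 0, 0, 0], [-1.74, -3.6, 0, 0, 0, 0], [-1.84, -4.16, 0, 0, 0, 0], [-1.91, -4.74, 0, 0, 0, 0], [-1.94, -5.31, 0, 0, 0, 0], [-1.93, -5.89, 0, 0, 0, 0], [-1.88, -6.46, 0, 0, 0, 0]],
])

```text
t: 15.87
tool_pos: [0.6407, 0.067, 0.3825]
tool_rot: [0.651, 3.066, 0.013]
contact_force: [6.1, 8.5, 4.2]
opening: 0.0255
grip_force: 89.8
```

```bash
python3 g.py 6.4 7.2 12 8.64 1|grep phi;python3 pl.py|tail -1;python3 g.py 7.2 8 12 8.64 1|tail -1
```

```text
phi 6.4 meas phi 0.098 meas r 0.0852 F out 0.9 F along -10.4
(array([16.5375, 14.425 ]), array([ 108,   83,   53,   58, 2076], dtype=int32))
[[0.47,-0.33,0,0,0,0],[0.96,-0.64,0,0,0,0],[1.47,-0.91,0,0,0,0],[1.99,-1.14,0,0,0,0],[2.53,-1.34,0,0,0,0],[3.09,-1.51,0,0,0,0],[3.65,-1.63,0,0,0,0],[4.22,-1.72,0,0,0,0],[4.79,-1.77,0,0,0,0],[5.37,-1.78,0,0,0,0],[5.94,-1.76,0,0,0,0],[6.51,-1.69,0,0,0,0]]
```

Steady. On through the free stretch.

Call:
arm_command([
  [[0.09, -0.57, 0, 0, 0, 0], [0.21, -1.13, 0, 0, 0, 0], [0.37, -1.68, 0, 0, 0, 0], [0.57, -2.23, 0, 0, 0, 0], [0.8, -2.75, 0, 0, 0, 0], [1.07, -3.26, 0, 0, 0, 0], [1.37, -3.75, 0, 0, 0, 0], [1.7, -4.22, 0, 0, 0, 0], [2.07, -4.67, 0, 0, 0, 0], [2.46, -5.09, 0, 0, 0, 0], [2.88, -5.48, 0, 0, 0, 0], [3.32, -5.85, 0, 0, 0, 0]],
])

```text
t: 16.92
tool_pos: [0.5871, 0.0258, 0.3825]
tool_rot: [0.652, 3.062, 0.008]
contact_force: [9.9, 2.5, 2.0]
opening: 0.0252
grip_force: 89.5
```

```bash
python3 g.py 7.2 7.9 12 8.64 1|grep -v pos;python3 pl.py|tail -1;python3 g.py 7.9 8.7 8 8.64 2|tail -2
```

```text
phi 7.2 meas phi 0.912 meas r 0.0858 F out -0.1 F along -10.2
[[0.41,-0.29,0,0,0,0],[0.83,-0.57,0,0,0,0],[1.27,-0.81,0,0,0,0],[1.73,-1.03,0,0,0,0],[2.19,-1.22,0,0,0,0],[2.67,-1.39,0,0,0,0],[3.16,-1.52,0,0,0,0],[3.65,-1.63,0,0,0,0],[4.14,-1.71,0,0,0,0],[4.65,-1.76,0,0,0,0],[5.15,-1.78,0,0,0,0],[5.65,-1.77,0,0,0,0]]
(array([16.775, 14.25 ]), array([ 114,   83,   46,   56, 1768], dtype=int32))
[[0.43,0.03,0,0,0,0],[0.86,0.08,0,0,0,0],[1.29,0.16,0,0,0,0],[1.71,0.25,0,0,0,0],[2.12,0.37,0,0,0,0],[2.53,0.5,0,0,0,0],[2.94,0.66,0,0,0,0],[3.33,0.84,0,0,0,0]]
[[0.38,0.2,0,0,0,0],[0.76,0.41,0,0,0,0],[1.12,0.64,0,0,0,0],[1.47,0.9,0,0,0,0],[1.81,1.16,0,0,0,0],[2.14,1.45,0,0,0,0],[2.45,1.75,0,0,0,0],[2.74,2.07,0,0,0,0]]
```

Call:
arm_command([
  [[0.41, -0.29, 0, 0, 0, 0], [0.83, -0.57, 0, 0, 0, 0], [1.27, -0.81, 0, 0, 0, 0], [1.73, -1.03, 0, 0, 0, 0], [2.19, -1.22, 0, 0, 0, 0], [2.67, -1.39, 0, 0, 0, 0], [3.16, -1.52, 0, 0, 0, 0], [3.65, -1.63, 0, 0, 0, 0], [4.14, -1.71, 0, 0, 0, 0], [4.65, -1.76, 0, 0, 0, 0], [5.15, -1.78, 0, 0, 0, 0], [5.65, -1.77, 0, 0, 0, 0]],
])

```text
t: 17.97
tool_pos: [0.5286, 0.0313, 0.3826]
tool_rot: [0.653, 3.058, -0.001]
contact_force: [18.9, -7.4, -1.6]
opening: 0.025
grip_force: 89.2
```

```bash
python3 g.py 7.9 7.9 12 8.64 1|grep phi;python3 pl.py|tail -1
```

```text
phi 7.9 meas phi 1.606 meas r 0.0867 F out -1.9 F along -20.2
(array([17.1625, 14.025 ]), array([ 118,   83,   44,   54, 1638], dtype=int32))
```

Call:
arm_command([
  [[0.43, 0.03, 0, 0, 0, 0], [0.86, 0.08, 0, 0, 0, 0], [1.29, 0.16, 0, 0, 0, 0], [1.71, 0.25, 0, 0, 0, 0], [2.12, 0.37, 0, 0, 0, 0], [2.53, 0.5, 0, 0, 0, 0], [2.94, 0.66, 0, 0, 0, 0], [3.33, 0.84, 0, 0, 0, 0]],
])

```text
t: 18.68
tool_pos: [0.502, 0.0509, 0.3826]
tool_rot: [0.655, 3.056, -0.011]
contact_force: [14.6, -17.1, -1.0]
opening: 0.0257
grip_force: 89.3
```

```bash
python3 g.py 8.3 9.5 8 8.64 3|grep -v pos;python3 pl.py|tail -1
```

```text
phi 8.3 meas phi 1.988 meas r 0.0871 F out -0.1 F along -22.4
[[0.38,0.2,0,0,0,0],[0.76,0.41,0,0,0,0],[1.12,0.64,0,0,0,0],[1.47,0.9,0,0,0,0],[1.81,1.16,0,0,0,0],[2.14,1.45,0,0,0,0],[2.45,1.75,0,0,0,0],[2.74,2.07,0,0,0,0]]
[[0.28,0.33,0,0,0,0],[0.54,0.67,0,0,0,0],[0.78,1.03,0,0,0,0],[1.01,1.4,0,0,0,0],[1.22,1.78,0,0,0,0],[1.4,2.17,0,0,0,0],[1.57,2.57,0,0,0,0],[1.72,2.97,0,0,0,0]]
[[0.13,0.41,0,0,0,0],[0.23,0.83,0,0,0,0],[0.32,1.25,0,0,0,0],[0.38,1.68,0,0,0,0],[0.43,2.11,0,0,0,0],[0.45,2.54,0,0,0,0],[0.45,2.97,0,0,0,0],[0.43,3.41,0,0,0,0]]
(array([17.575 , 15.0625]), array([ 116,   80,   54,   71, 2336], dtype=int32))
```

Call:
arm_command([
  [[0.38, 0.2, 0, 0, 0, 0], [0.76, 0.41, 0, 0, 0, 0], [1.12, 0.64, 0, 0, 0, 0], [1.47, 0.9, 0, 0, 0, 0], [1.81, 1.16, 0, 0, 0, 0], [2.14, 1.45, 0, 0, 0, 0], [2.45, 1.75, 0, 0, 0, 0], [2.74, 2.07, 0, 0, 0, 0]],
])

```text
t: 19.4
tool_pos: [0.4842, 0.0811, 0.3824]
tool_rot: [0.656, 3.064, -0.013]
contact_force: [1.7, -14.4, 6.7]
opening: 0.0252
grip_force: 89.5
```

```bash
python3 g.py 8.7 8.7 8 8.64|grep phi;python3 pl.py|tail -1
```

```text
phi 8.7 meas phi 2.394 meas r 0.0872 F out 2.7 F along -14.2
(array([17.675 , 15.7375]), array([ 116,   83,   55,   77, 2590], dtype=int32))
```

Call:
arm_command([
  [[0.28, 0.33, 0, 0, 0, 0], [0.54, 0.67, 0, 0, 0, 0], [0.78, 1.03, 0, 0, 0, 0], [1.01, 1.4, 0, 0, 0, 0], [1.22, 1.78, 0, 0, 0, 0], [1.4, 2.17, 0, 0, 0, 0], [1.57, 2.57, 0, 0, 0, 0], [1.72, 2.97, 0, 0, 0, 0]],
])

```text
t: 20.12
tool_pos: [0.4796, 0.1171, 0.3823]
tool_rot: [0.655, 3.071, -0.004]
contact_force: [-4.3, -5.4, 9.1]
opening: 0.0254
grip_force: 89.8
```

```bash
python3 g.py 9.1 9.1 8 8.64|grep phi;python3 pl.py|tail -1
```

```text
phi 9.1 meas phi 2.812 meas r 0.0875 F out 3.7 F along -5.7
(array([17.275, 15.3  ]), array([ 116,   83,   49,   71, 2370], dtype=int32))
```

Call:
arm_command([
  [[0.13, 0.41, 0, 0, 0, 0], [0.23, 0.83, 0, 0, 0, 0], [0.32, 1.25, 0, 0, 0, 0], [0.38, 1.68, 0, 0, 0, 0], [0.43, 2.11, 0, 0, 0, 0], [0.45, 2.54, 0, 0, 0, 0], [0.45, 2.97, 0, 0, 0, 0], [0.43, 3.41, 0, 0, 0, 0]],
])

```text
t: 20.83
tool_pos: [0.4894, 0.1503, 0.3823]
tool_rot: [-0.655, -3.072, 0.004]
contact_force: [-7.7, -5.3, 11.9]
opening: 0.0246
grip_force: 90.0
```

```bash
python3 g.py 9.5 10.1 4 8.64 3|grep -v pos;python3 pl.py|tail -1
```

```text
phi 9.5 meas phi 3.209 meas r 0.0876 F out 4.2 F along -8.3
[[-0.04,0.43,0,0,0,0],[-0.11,0.86,0,0,0,0],[-0.19,1.28,0,0,0,0],[-0.3,1.7,0,0,0,0]]
[[-0.13,0.41,0,0,0,0],[-0.28,0.82,0,0,0,0],[-0.44,1.22,0,0,0,0],[-0.63,1.61,0,0,0,0]]
[[-0.21,0.38,0,0,0,0],[-0.43,0.75,0,0,0,0],[-0.68,1.1,0,0,0,0],[-0.94,1.45,0,0,0,0]]
(array([17.3  , 14.475]), array([ 115,   86,   50,   55, 1865], dtype=int32))
```

Call:
arm_command([
  [[-0.04, 0.43, 0, 0, 0, 0], [-0.11, 0.86, 0, 0, 0, 0], [-0.19, 1.28, 0, 0, 0, 0], [-0.3, 1.7, 0, 0, 0, 0]],
])

```text
t: 21.22
tool_pos: [0.4991, 0.1649, 0.3823]
tool_rot: [-0.655, -3.072, 0.001]
contact_force: [-6.8, -2.0, 10.8]
opening: 0.0254
grip_force: 90.0
```

Call:
arm_command([
  [[-0.13, 0.41, 0, 0, 0, 0], [-0.28, 0.82, 0, 0, 0, 0], [-0.44, 1.22, 0, 0, 0, 0], [-0.63, 1.61, 0, 0, 0, 0]],
])

```text
t: 21.55
tool_pos: [0.5115, 0.1774, 0.3823]
tool_rot: [0.654, 3.073, 0.002]
contact_force: [-4.9, -0.7, 9.2]
opening: 0.0252
grip_force: 90.0
```

```bash
python3 g.py 9.9 10.05 4 8.64 1|grep -v pos;python3 pl.py|tail -1
```

```text
phi 9.9 meas phi 3.611 meas r 0.0878 F out 2.5 F along -4.2
[[-0.15,0.29,0,0,0,0],[-0.32,0.56,0,0,0,0],[-0.49,0.84,0,0,0,0],[-0.68,1.1,0,0,0,0]]
(array([16.925, 13.85 ]), array([ 113,   86,   47,   47, 1523], dtype=int32))
```

Call:
arm_command([
  [[-0.15, 0.29, 0, 0, 0, 0], [-0.32, 0.56, 0, 0, 0, 0], [-0.49, 0.84, 0, 0, 0, 0], [-0.64, 1.05, 0, 0, 0, 0], [-0.64, 1.05, 0, 0, 0, 0], [-0.64, 1.05, 0, 0, 0, 0], [-0.64, 1.05, 0, 0, 0, 0]],
])

```text
t: 22.18
tool_pos: [0.5212, 0.1842, 0.3823]
tool_rot: [-0.654, -3.071, -0.001]
contact_force: [-7.4, -1.5, 10.6]
opening: 0.0256
grip_force: 90.2
```

```bash
python3 g.py 10.04 10.04 4 8.64 1|grep phi;python3 pl.py|tail -1
```

```text
phi 10.04 meas phi 3.747 meas r 0.0877 F out 2.5 F along -7.1
(array([16.9375, 13.8625]), array([ 114,   86,   46,   46, 1475], dtype=int32))
```

In the rest, with the plunger fully in. A residual 7 N push remains, so I'll ease it off slowly before letting go.

Call:
arm_command([
  [[0.02, -0.04, 0, 0, 0, 0], [0.04, -0.07, 0, 0, 0, 0], [0.06, -0.1, 0, 0, 0, 0], [0.08, -0.13, 0, 0, 0, 0], [0.08, -0.13, 0, 0, 0, 0], [0.08, -0.13, 0, 0, 0, 0]],
])

```text
t: 22.73
tool_pos: [0.5202, 0.1835, 0.3823]
tool_rot: [0.654, 3.072, 0.003]
contact_force: [-4.3, -0.0, 9.4]
opening: 0.0249
grip_force: 90.1
```

```bash
python3 g.py 10.02 10.04 4 8.64 1|grep phi;python3 pl.py|tail -1
```

```text
phi 10.02 meas phi 3.733 meas r 0.0877 F out 2.2 F along -3.6
(array([16.8875, 13.7875]), array([ 113,   86,   48,   45, 1501], dtype=int32))
```

Call:
arm_command([
  [[0.02, -0.03, 0, 0, 0, 0], [0.04, -0.06, 0, 0, 0, 0], [0.06, -0.1, 0, 0, 0, 0], [0.06, -0.1, 0, 0, 0, 0], [0.06, -0.1, 0, 0, 0, 0]],
], force=40)

```text
t: 23.2
tool_pos: [0.5195, 0.183, 0.3823]
tool_rot: [0.654, 3.072, 0.005]
contact_force: [-2.9, 0.7, 8.3]
opening: 0.0251
grip_force: 90.1
```

Call:
arm_command([
  [[0, 0, 0, 0, 0, 0], [0, 0, 0, 0, 0, 0], [0, 0, 0, 0, 0, 0]],
], force=20)

```text
t: 23.45
tool_pos: [0.5195, 0.183, 0.3824]
tool_rot: [0.654, 3.072, 0.004]
contact_force: [-3.1, 2.0, 8.2]
opening: 0.0255
grip_force: 90.1
```

Call:
arm_command([
  [[0, 0, 0, 0, 0, 0], [0, 0, 0, 0, 0, 0], [0, 0, 0, 0, 0, 0], [0, 0, 0, 0, 0, 0], [0, 0, 0, 0, 0, 0], [0, 0, 0, 0, 0, 0]],
], gripper=-0.2)

```text
t: 23.95
tool_pos: [0.5193, 0.1827, 0.3799]
tool_rot: [-0.655, -3.072, -0.002]
contact_force: [-0.3, 0.0, 0.4]
opening: 0.0513
grip_force: 0.0
```

```bash
python3 g.py 10.01 10.04 4 8.64 1|grep pos;python3 pl.py|tail -1
```

```text
t 23.95 pos [0.5193 0.1827 0.3799] cmd [0.644  0.0747 0.381 ] F [-0.3  0.   0.4] M [ 0.02 -0.02 -0.03] op 0.0513 grip 0.0
(array([16.775 , 13.6125]), array([ 112,   84,   46,   47, 1510], dtype=int32))
```

Released cleanly, so I'll lift straight up and look.

Call:
arm_command([
  [[0, 0, -2, 0, 0, 0], [0, 0, -5, 0, 0, 0], [0, 0, -9, 0, 0, 0], [0, 0, -13, 0, 0, 0], [3, 0, -15, 0, 0, 0], [7, 0, -15, 0, 0, 0], [11, 0, -15, 0, 0, 0], [14, 0, -15, 0, 0, 0], [14, 0, -15, 0, 0, 0], [14, 0, -15, 0, 0, 0]],
])

```text
t: 24.83
tool_pos: [0.3904, 0.24, 0.5308]
tool_rot: [0.651, 3.072, 0.004]
contact_force: [0.2, -0.1, -0.8]
opening: 0.0514
grip_force: 0.0
```

```bash
python3 pl.py|tail -1; python3 - <<'E'
from h import *
q,_=get_image("scene");p,d=get_image("top");X=cloud("top",d)
s=X[(X[...,2]>.24)&(X[...,2]<.255)&(np.hypot(X[...,0]-.567,X[...,1]-.109)<.12)];print("knob",len(s),s.mean(0) if len(s) else 0)
cv2.imwrite("pics/end.png",np.hstack([cv2.resize(p[130:250,170:320],(400,320)),cv2.resize(q[150:270,310:460],(400,320))]))
E
```

```text
(array([16.925 , 13.3625]), array([ 114,   83,   46,   44, 1356], dtype=int32))
knob 81 [0.51913356 0.18012923 0.24608618]
```

View pics/end.png

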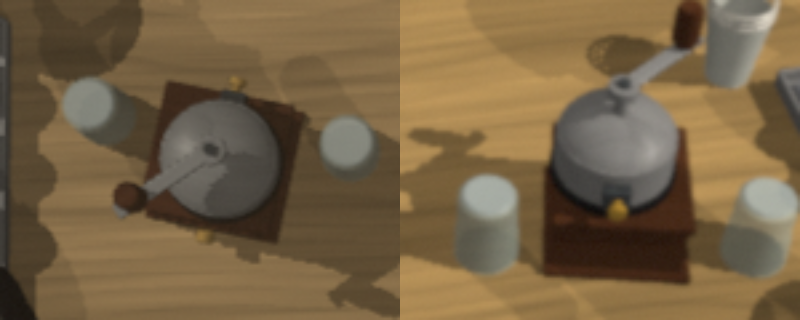

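The final view shows the drawer shut (pull near (204,236)) and the crank at its rest with the knob at (130,196). The plunger is in, and both tumblers are where they stood.

```bash
python3 -c "
from station import *
print(finish_job())"
```

```text
the job is handed in; nothing more can be done
None
```

The job is handed in: the drawer is shut, the crank went through its heavy point twice and was let go in the rest after the second, and the tumblers stand where they were; the largest force I saw while winding was about 24 N (limit 28 N), though I only read it at the end of each move.

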